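# Thickness gauge for target-stand packers

### The arm

A 6-joint arm with a two-finger parallel gripper is mounted at the origin on the work surface. World frame = base frame: x ahead of the robot, y to its left, z up, the work surface at z = 0. Lengths are in m, angles in rad, forces in N, time in s.
With the tool pointing down it reaches from about 0.35 to 0.975 m from the base axis. Payload 4.9 kg.
Tool frame: the origin (TCP) lies on the mounting face of the last link; the fingertips stand 173 mm ahead of it and the grasp point (between the pads) lies ctrl.pinch_z ahead of it (ctrl.pinch_z is the distance from the TCP to the grasp point, in m); z points along the fingers, y is the line along which they close (so a half turn about z gives the same grasp; the last joint's range is limited). The gripper opens to 85 mm and grips with 20 to 120 N. Pads are 22 mm wide; open, the fingers measure 114 mm over their backs; the gripper's body (76 mm by 85 mm) begins 54 mm behind the grasp point. The pads swing forward as they close: fully open they stand 13 mm farther back than shut.
Start: joints at [-1.349, 0.053, 1.613, -0, 1.476, -0.119], TCP at [0.209, -0.589, 0.405] pointing down, gripper open.
Joint ranges: [-3.01, 3.01], [-1.01, 2.22], [0.06, 2.58], [-1.02, 4.17], [0.09, 2.62], [-3.14, 3.14]. Speed limits (rad/s): [2.57, 2.57, 3.14, 3.14, 3.14, 3.14].

### API

Orientations are given as a rotation vector (axis times angle).
In Python, from station import telemetry, eyes, ctrl gives the robot as it stands.
- The arm moves only by the tool apply_moves, never from a script. Its argument "plan" is a list of rows, each a list of 5 numbers: the finger opening in m, from 0 to 0.0854, then the shift along the tool's x, y, z in m, then the turn about the tool's z in rad. In form: [[jaw, x, y, z, roll], ...]. A call has 1 to 12 rows; each row is the pose to reach, as a shift and turn from the pose commanded when the call began, along the tool's axes at that moment; what a row does not reach only later rows make up. A row lasts 1/12 s, in which the tool goes at most 41.7 mm and 7.16 degrees, less where a joint would pass 70% of its speed; a pose out of reach is approached as far as the arm can. A call with a gripper value outside its range is refused whole. The fingers move at their own pace and stop on an object; "newtons" is the grip in N (left out, the last holds). Time passes only in rows, so rows that repeat a pose let the fingers close. It gives the time, the measured TCP pose, the force, the opening and the grip force at its end, in the units of the state.
- telemetry.get_obs(): the state, without advancing time (a new reading comes with each control period).
- eyes.get_image(name): name is "scene" or "top" or "wrist"; returns a dict with "img" (400x640x3 uint8, blue, green, red), "range_z" (400x640 float32, m along the optical axis (not along the pixel's ray), 0 where there is no reading), "K" (3x3 intrinsics, pixels), "pose" (4x4, takes a point from camera to world coordinates); the wrist camera has in their place "hand_eye" (4x4, takes a point from camera to tool coordinates, whose origin is the TCP and whose axes are the flange's). Camera axes: x right, y down, z forward; pixel columns grow to the right and rows downward; lengths in m; the calibration is good to about 2 mm. A picture is of the moment at which its call begins: read the wrist's pose just before it.
- ctrl.finish_job(): hands the job in; it is judged then, once.
Trained networks look in a picture, given as the dict that the camera call returned (one of the last four; its "shot" number tells which), for a name from the list of things; names that differ only in an ending like _2 or _b are one class to them, and where a whole thing is asked for, a point or a joint stands for the part that bears it (a point fixed in the world has none). Each returns a list of dicts, best first, with "confidence" (0 to 1); they miss things now and then, are a little off and sometimes report something else, mostly with a low value. They report only what shows in the picture. A call takes as long as a camera call. They do not tell look-alikes from the thing itself.
- eyes.search_frame(thing, picture): "box" ([left, top, right, bottom] in pixels, round what is visible of it).
- eyes.outline_of(thing, picture): "region" (400x640 bool, what is visible of it) and "box" ([left, top, right, bottom] in pixels, round what is visible of it).
- eyes.tip_of(thing, picture): "point" ([column, row] in pixels: a listed point, or the origin of a listed thing).
The state is a dict: "t": time; "q": joint angles; "dq": joint speeds; "effort": joint torques, N m; "tool_pos": TCP position; "tool_rot": TCP orientation; "contact_force": force on the tool from outside, world axes, zero at the start; "wrist_torque": the same for the moment, N m; "opening": finger opening in m; "grip_force": force on a finger pad.
Only numpy, scipy, OpenCV 4.12 (cv2) and the standard library are available. Lean on these libraries where they do the work, as an engineer would, in place of code of your own. Each camera call takes 0.05 s, during which the arm holds its last target. There are 200 camera calls.

### The job

On the archery club's table, sort two of the plastic packers that level the target stands: drop the yellow one and the red one on end into the thickness gauge, each in the narrowest slot that takes it, standing all the way down on the slot's floor and about midway along the slot. The blue packer is wanted outside: leave it standing where it is.

Things in the scene. Friction and masses are not known exactly. Their poses are not given: they have to be found in the camera images.
- gauge: Fixed gauge, dark wood on an aluminium base: 80 mm (x) by 250 mm (y), 52 mm high. Origin: centre of its underside, on the table. Three slots run along x, open-ended, floors 8 mm above the table: widest at y +80 mm (35 mm wide), middle at y 0 (27 mm), narrowest at y -80 mm (19 mm). Above 38 mm each side flares out 10 mm to the top. A packer fully down has its centre 63 mm above the table.
- yellow_packer_mid (a point): Yellow plastic packer, a plate 60 mm wide, 16 mm thick and 110 mm high, standing upright on its 16 x 60 mm end; the point is its centre, 55 mm above its foot. Own x runs along the 60 mm width, y through the thickness, z up. About 0.1 kg; loose.
- blue_packer_mid (a point): Blue plastic packer, a plate 60 mm wide, 24 mm thick and 110 mm high, standing upright on its 24 x 60 mm end; the point is its centre, 55 mm above its foot. Own x runs along the 60 mm width, y through the thickness, z up. About 0.15 kg; loose.
- red_packer_mid (a point): Red plastic packer, a plate 60 mm wide, 32 mm thick and 110 mm high, standing upright on its 32 x 60 mm end; the point is its centre, 55 mm above its foot. Own x runs along the 60 mm width, y through the thickness, z up. About 0.2 kg; loose.
Things that resemble listed ones, but are neither listed nor needed, are in the scene too. What is shaped like the part that bears yellow_packer_mid but grey or orange is not meant. What is shaped like the part that bears red_packer_mid but orange or pink is not meant.

How it is judged:
At the end, for the whole second after the job is handed in: Yellow stands in the narrowest slot, red in the widest: each on the floor (centre at most 7 mm too high), within 12 mm of the slot's centre line and 20 mm of its mid-length, within 11 degrees of upright, released, at rest. The blue packer is within 30 mm of its start (y of yellow_packer_mid in the frame of gauge between -0.092 and -0.068 m and x of yellow_packer_mid in the frame of gauge between -0.02 and 0.02 m and z of yellow_packer_mid in the frame of gauge between 0.05 and 0.07 m and angle between each of yellow_packer_mid, red_packer_mid's own z axis and vertical below 0.192 rad and linear speed of each of yellow_packer, red_packer below 0.02 m/s and y of red_packer_mid in the frame of gauge between 0.068 and 0.092 m and x of red_packer_mid in the frame of gauge between -0.02 and 0.02 m and z of red_packer_mid in the frame of gauge between 0.05 and 0.07 m and distance of blue_packer_mid from where it was at the start of the episode below 0.03 m); the robot touches nothing.
It fails at once if the blue packer is knocked, lifted or moved more than 30 mm (distance of blue_packer_mid from where it was at the start of the episode above 0.03 m).
It also fails if it takes over 64 s, if anything falls off the work surface, if the arm or the gripper's body presses on something with over 40 N, if the wrist force passes 120 N, or if a joint passes its speed limit or range.

## Working session

There is one attempt and no reset: what is moved stays moved. The work goes in short steps, Python scripts to look and compute and a tool call to move; the robot and the scene stay as the last step left them, time stands still between calls to the robot, and variables do not carry over. Pictures are saved under pics/ and viewed, at most 10 in all, crops included, and the job is handed in when it is done.

Besides the shell and the picture viewer there is one more tool, called as name(argument=value, ...) on one line, values as JSON. apply_moves: Moves the arm, as the interface text tells. Its arguments: {"type":"object","properties":{"plan":{"type":"array","items":{"type":"array","items":{"type":"number"}}},"newtons":{"type":"number"}},"required":["plan"]}

```bash
mkdir -p pics; cat > h.py <<'E'
import numpy as np, cv2
from scipy.spatial.transform import Rotation as R
from station import telemetry, eyes, ctrl
def cloud(p):
    z=p["range_z"]; K=np.array(p["K"]); v,u=np.indices(z.shape)
    c=np.stack([(u-K[0,2])/K[0,0]*z,(v-K[1,2])/K[1,1]*z,z],-1)
    if "pose" in p: T=np.array(p["pose"])
    else:
        o=p["obs"]; T=np.eye(4); T[:3,:3]=R.from_rotvec(o["tool_rot"]).as_matrix(); T[:3,3]=o["tool_pos"]; T=T@np.array(p["hand_eye"])
    return c@T[:3,:3].T+T[:3,3]
def shot(n):
    o=telemetry.get_obs(); p=eyes.get_image(n); p["obs"]=o; return p
E
python3 - <<'E'
from h import *
print(ctrl.pinch_z, telemetry.get_obs())
for n in ["top","scene"]:
    p=shot(n); cv2.imwrite(f"pics/{n}0.png",p["img"]); c=cloud(p)
    if n=="top": print(np.array(p["pose"]).round(3))
    for t in ["gauge","yellow_packer_mid","blue_packer_mid","red_packer_mid"]:
        for r in eyes.outline_of(t,p)[:4]:
            m=r["region"]&(p["range_z"]>0); q=c[m]
            if len(q)<10: continue
            zt=np.percentile(q[:,2],98); top=q[q[:,2]>zt-.01]
            rc=cv2.minAreaRect(top[:,:2].astype(np.float32)*1000)
            print(n,t,round(r["confidence"],2),np.round(r["box"]),"ztop",zt.round(3),"rect",np.round(rc[0]),np.round(rc[1]),round(rc[2],1),p["img"][m].mean(0).round())
E
```

```text
0.1547 {'t': 0.0, 'q': array([-1.34900900e+00,  5.33303892e-02,  1.61430290e+00,  1.84649085e-05,
        1.47599113e+00, -1.18990193e-01]), 'dq': array([ 0.00134139,  0.00106851,  0.00214133, -0.00077185, -0.00047488,
        0.00174909]), 'effort': array([-9.83018595e-05, -3.93685305e+01, -3.70175064e+01, -2.67495977e-05,
        7.05239800e-03,  3.13711084e-06]), 'tool_pos': array([ 0.20883478, -0.58878723,  0.40347375]), 'tool_rot': array([-3.09409885e+00, -5.32358750e-01,  1.35044677e-04]), 'contact_force': array([-0.49548991, -0.01907869, -0.24946757]), 'wrist_torque': array([-0.01125859, -0.03751   , -0.00783435]), 'grip_force': 0.0, 'opening': 0.08550799100810912}
[[-0.003 -0.996  0.092  0.486]
 [-0.999  0.006  0.032 -0.061]
 [-0.033 -0.091 -0.995  0.944]
 [ 0.     0.     0.     1.   ]]
top gauge 0.56 [131. 180. 265. 254.] ztop 0.054 rect [528. 218.] [251.  80.] 73.0 [ 66.  77. 100.]
top yellow_packer_mid 0.95 [389. 126. 428. 145.] ztop 0.111 rect [ 693. -228.] [61. 16.] 88.9 [  5.  71. 135.]
top yellow_packer_mid 0.88 [332.  96. 348. 137.] ztop 0.111 rect [733. -92.] [60. 16
[... 742 characters left out ...]
[62. 17.] 24.7 [80. 78. 80.]
scene yellow_packer_mid 0.77 [201. 193. 235. 243.] ztop 0.111 rect [ 694. -228.] [61. 18.] 85.2 [ 30.  68. 131.]
scene yellow_packer_mid 0.65 [255. 192. 278. 246.] ztop 0.111 rect [ 660. -126.] [103.  25.] 17.7 [ 41. 109. 131.]
scene blue_packer_mid 0.6 [230. 144. 258. 187.] ztop 0.112 rect [ 525. -270.] [73. 61.] 83.8 [117.  56.  31.]
scene red_packer_mid 0.94 [302. 128. 318. 169.] ztop 0.112 rect [ 410. -167.] [108.  30.] 39.6 [110.  89. 157.]
scene red_packer_mid 0.91 [309. 153. 327. 210.] ztop 0.112 rect [ 478. -116.] [62. 32.] 23.9 [ 29.  32. 121.]
scene red_packer_mid 0.85 [252. 155. 285. 204.] ztop 0.112 rect [ 581. -169.] [145.  62.] 44.4 [ 36.  79. 151.]
```

```bash
python3 - <<'E'
import cv2
i=cv2.imread("pics/top0.png"); a=i[80:320,110:480]
cv2.imwrite("pics/crop0.png",cv2.resize(a,None,fx=2.1,fy=2.1,interpolation=cv2.INTER_CUBIC))
E
```

```text
(no output)
```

View pics/crop0.png

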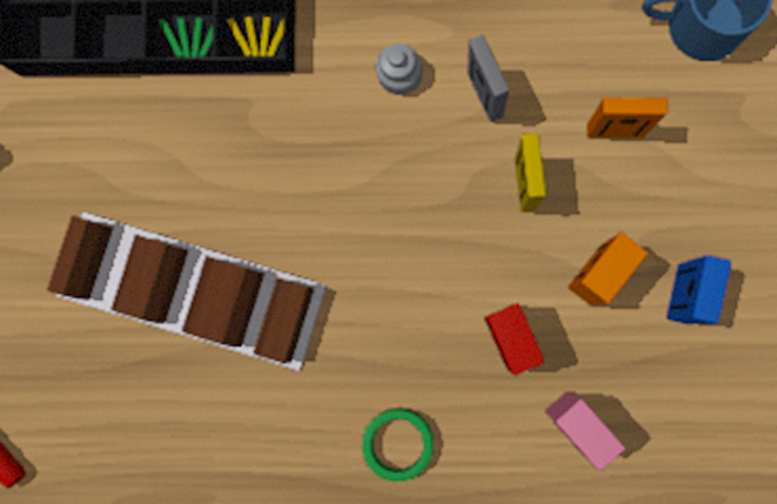

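View pics/scene0.png

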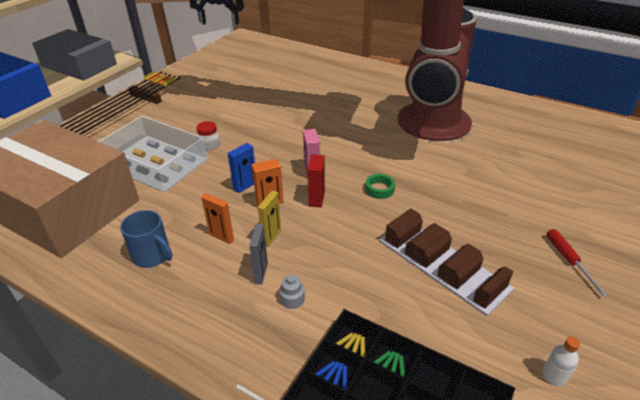

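The pictures, in top-camera pixels:
- **Yellow candidates:** yellow (361,161), grey (340,117), orange (408,135). I choose (361,161).
- **Red candidates:** red (354,243), orange (400,211), pink (390,282). I choose (354,243).
- **Blue:** at (441,217), to be left alone.
- **Gauge:** centred at about (200,217).

Next I measure the gauge slots and work out the first move.

```bash
cat >> h.py <<'E'
def go(x,y,z,ang,o=None):
    """grasp point to x,y,z with tool-y line along world angle ang (deg, mod 180)"""
    o=o or telemetry.get_obs(); M=R.from_rotvec(o["tool_rot"]).as_matrix(); p=np.array(o["tool_pos"])
    t=np.array([x,y,z+ctrl.pinch_z]); d=M.T@(t-p)
    cur=np.degrees(np.arctan2(M[1,1],M[0,1])); da=(ang-cur+90)%180-90
    print("pos",p.round(4),"tilt",np.degrees(np.arccos(-M[2,2])).round(2),"yang",cur.round(2),"shift",d.round(4),"roll",round(-np.radians(da),4),"alt",round(-np.radians(da-np.sign(da)*180),3),"q6",o["q"][5].round(3))
E
python3 - <<'E'
from h import *
A=np.radians(73)
for n in ["top","scene"]:
    p=shot(n); c=cloud(p).reshape(-1,3)
    q=c[(np.hypot(c[:,0]-.528,c[:,1]-.217)<.14)&(c[:,2]>.047)&(c[:,2]<.058)]
    rc=cv2.minAreaRect(q[:,:2].astype(np.float32)*1000); print(n,rc)
    a=np.radians(rc[2] if rc[1][0]>rc[1][1] else rc[2]-90)
    s=(q[:,:2]*1000-rc[0])@[np.cos(a),np.sin(a)]
    h,e=np.histogram(s,np.arange(-130,131,4)); print(list(zip(e[:-1].astype(int).tolist(),h.tolist())))
go(.639,-.133,.26,96)
E
```

```text
top ((528.4070434570312, 217.93978881835938), (250.4910430908203, 79.92953491210938), 73.03300476074219)
[(-130, 0), (-126, 66), (-122, 75), (-118, 75), (-114, 74), (-110, 72), (-106, 73), (-102, 70), (-98, 19), (-94, 0), (-90, 0), (-86, 0), (-82, 0), (-78, 0), (-74, 0), (-70, 0), (-66, 30), (-62, 76), (-58, 74), (-54, 75), (-50, 72), (-46, 77), (-42, 68), (-38, 69), (-34, 75), (-30, 73), (-26, 65), (-22, 11), (-18, 0), (-14, 0), (-10, 0), (-6, 0), (-2, 0), (2, 0), (6, 0), (10, 0), (14, 0), (18, 40), (22, 77), (26, 73), (30, 75), (34, 72), (38, 68), (42, 68), (46, 72), (50, 62), (54, 12), (58, 0), (62, 0), (66, 0), (70, 0), (74, 0), (78, 0), (82, 0), (86, 0), (90, 0), (94, 0), (98, 2), (102, 41), (106, 82), (110, 69), (114, 72), (118, 69), (122, 49), (126, 0)]
scene ((526.9966430664062, 215.57925415039062), (252.29103088378906, 85.34536743164062), 73.10818481445312)
[(-130, 2), (-126, 34), (-122, 51), (-118, 48), (-114, 59), (-110, 47), (-106, 45), (-102, 67), (-98, 60), (-94, 4), (-90, 0), (-86, 0), (-82, 0), (-78, 0), (-74, 0), (-70, 0), (-66, 4), (-62, 41), (-58, 56), (-54, 58), (-50, 52), (-46, 62), (-42, 54), (-38, 56), (-34, 61), (-30, 62), (-26, 68), (-22, 60), (-18, 5), (-14, 0), (-10, 0), (-6, 0), (-2, 0), (2, 0), (6, 0), (10, 0), (14, 0), (18, 14), (22, 45), (26, 69), (30, 64), (34, 70), (38, 62), (42, 68), (46, 68), (50, 75), (54, 61), (58, 1), (62, 0), (66, 0), (70, 0), (74, 0), (78, 0), (82, 0), (86, 0), (90, 0), (94, 0), (98, 0), (102, 21), (106, 62), (110, 75), (114, 74), (118, 76), (122, 89), (126, 1)]
pos [ 0.2089 -0.589   0.4047] tilt 0.0 yang -70.47 shift [ 0.5578 -0.2861 -0.01  ] roll 0.2361 alt -2.906 q6 -0.119
```

apply_moves(plan=[[0.05,0.558,-0.286,-0.01,0.236],[0.05,0.558,-0.286,-0.01,0.236],[0.05,0.558,-0.286,-0.01,0.236],[0.05,0.558,-0.286,-0.01,0.236],[0.05,0.558,-0.286,-0.01,0.236],[0.05,0.558,-0.286,-0.01,0.236],[0.05,0.558,-0.286,-0.01,0.236],[0.05,0.558,-0.286,-0.01,0.236],[0.05,0.558,-0.286,-0.01,0.236],[0.05,0.558,-0.286,-0.01,0.236],[0.05,0.558,-0.286,-0.01,0.236],[0.05,0.558,-0.286,-0.01,0.236]], newtons=40)

```text
t: 1.6
tool_pos: [0.5531, -0.2235, 0.413]
tool_rot: [3.137, 0.165, 0.001]
contact_force: [0.2, -1.4, 0.2]
opening: 0.0501
grip_force: 0.0
```

```bash
python3 -c "
from h import *
go(.639,-.133,.26,96)"
```

```text
pos [ 0.5531 -0.2235  0.413 ] tilt 0.04 yang -83.99 shift [ 0.0949 -0.0811 -0.0017] roll 0.0002 alt -3.141 q6 0.957
```

apply_moves(plan=[[0.05,0.095,-0.081,0,0],[0.05,0.095,-0.081,0,0],[0.05,0.095,-0.081,0,0],[0.05,0.095,-0.081,0,0],[0.05,0.095,-0.081,0,0],[0.05,0.095,-0.081,0,0]])

```text
t: 2.1
tool_pos: [0.638, -0.1349, 0.4125]
tool_rot: [3.137, 0.165, -0.001]
contact_force: [0.3, -0.2, -0.0]
opening: 0.0501
grip_force: 0.0
```

```bash
cat >> h.py <<'E'
def tops(p,zmin=.1,zmax=.12,minn=60):
    c=cloud(p); m=((c[...,2]>zmin)&(c[...,2]<zmax)&(p["range_z"]>0)).astype(np.uint8)
    n,l,s,_=cv2.connectedComponentsWithStats(m)
    for k in range(1,n):
        if s[k,4]<minn: continue
        q=c[l==k]; rc=cv2.minAreaRect(q[:,:2].astype(np.float32)*1000)
        print(s[k],"c",np.round(rc[0],1),"size",np.round(rc[1],1),"ang",round(rc[2],1),"z",np.median(q[:,2]).round(3),p["img"][l==k].mean(0).round())
E
python3 - <<'E'
from h import *
p=shot("wrist"); cv2.imwrite("pics/w1.png",p["img"]); tops(p)
go(.639,-.133,.085,96)
E
```

```text
[ 259   47   39   75 1368] c [733.8 -92. ] size [60.  16.1] ang 24.3 z 0.11 [112. 112. 111.]
[ 387  135   68   26 1168] c [ 693.7 -227.3] size [60.  16.1] ang 88.7 z 0.11 [ 49.  96. 178.]
[ 305  163   17   61 1010] c [ 638.9 -132.3] size [59.6 15.8] ang 6.4 z 0.11 [ 65. 144. 167.]
[341 275  28  38 568] c [ 531.5 -195.3] size [32.2 29.7] ang 50.8 z 0.109 [ 46.  90. 168.]
[442 282  28  11 128] c [ 550.4 -297.2] size [11.  25.3] ang 11.7 z 0.105 [84. 40. 21.]
[ 261  300   43   45 1214] c [ 480.3 -113.7] size [57.4 32. ] ang 23.7 z 0.109 [ 30.  33. 127.]
pos [ 0.6376 -0.1355  0.4126] tilt 0.03 yang -84.03 shift [ 0.0017 -0.0024  0.1729] roll -0.0006 alt 3.141 q6 1.143
```

View pics/w1.png

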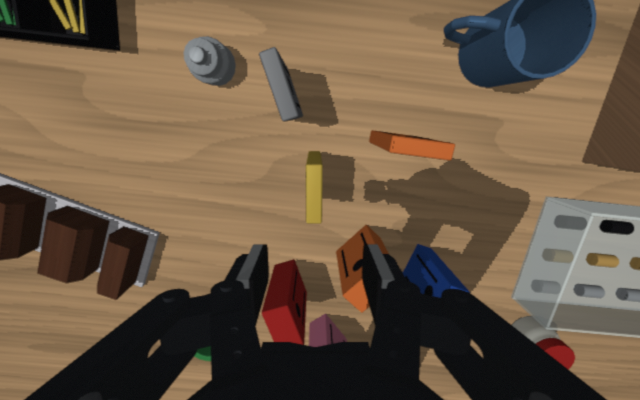

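The wrist view shows the yellow packer at (314,190), clear of its neighbours, and its position agrees with the top camera. Descending.

apply_moves(plan=[[0.05,0.001,-0.003,0.04,-0.006],[0.05,0.001,-0.003,0.08,-0.006],[0.05,0.001,-0.003,0.12,-0.006],[0.05,0.001,-0.003,0.15,-0.006],[0.05,0.001,-0.003,0.173,-0.006],[0.05,0.001,-0.003,0.173,-0.006],[0.05,0.001,-0.003,0.173,-0.006],[0.05,0.001,-0.003,0.173,-0.006]])

```text
t: 2.82
tool_pos: [0.6391, -0.133, 0.242]
tool_rot: [3.136, 0.172, 0.005]
contact_force: [-0.5, 0.4, 1.3]
opening: 0.0503
grip_force: 0.0
```

```bash
python3 -c "
from h import *
go(.639,-.1325,.085,96.4)"
```

```text
pos [ 0.6391 -0.133   0.242 ] tilt 0.19 yang -83.73 shift [-0.     -0.0005  0.0023] roll -0.0023 alt 3.139 q6 1.142
```

apply_moves(plan=[[0.0,0,0,0,0],[0.0,0,0,0,0],[0.0,0,0,0,0],[0.0,0,0,0,0],[0.0,0,0,0,0],[0.0,0,0,0,0],[0.0,0,0,0,0],[0.0,0,0,0,0],[0.0,0,0,-0.03,0],[0.0,0,0,-0.07,0],[0.0,0,0,-0.11,0],[0.0,0,0,-0.15,0]])

```text
t: 3.82
tool_pos: [0.6383, -0.1315, 0.3906]
tool_rot: [-3.136, -0.174, 0.002]
contact_force: [-0.2, 0.0, -0.9]
opening: 0.0153
grip_force: 39.1
```

```bash
python3 -c "
from h import *
go(.5047,.141,.235,73.05)"
```

```text
pos [ 0.6383 -0.1315  0.3906] tilt 0.09 yang -83.64 shift [-0.1025 -0.2856  0.0013] roll 0.4069 alt -2.735 q6 1.142
```

apply_moves(plan=[[0.0,-0.103,-0.286,0,0.407],[0.0,-0.103,-0.286,0,0.407],[0.0,-0.103,-0.286,0,0.407],[0.0,-0.103,-0.286,0,0.407],[0.0,-0.103,-0.286,0,0.407],[0.0,-0.103,-0.286,0,0.407],[0.0,-0.103,-0.286,0,0.407],[0.0,-0.103,-0.286,0,0.407],[0.0,-0.103,-0.286,0,0.407],[0.0,-0.103,-0.286,0,0.407],[0.0,-0.103,-0.286,0,0.407],[0.0,-0.103,-0.286,0,0.407]])

```text
t: 4.82
tool_pos: [0.5053, 0.1399, 0.3896]
tool_rot: [3.106, -0.466, -0.0]
contact_force: [-1.1, -0.4, -0.2]
opening: 0.0154
grip_force: 39.3
```

```bash
python3 - <<'E'
from h import *
go(.5047,.141,.093,73.05)
p=shot("wrist"); cv2.imwrite("pics/w2.png",p["img"]); c=cloud(p).reshape(-1,3)
q=c[(np.hypot(c[:,0]-.528,c[:,1]-.217)<.145)&(c[:,2]>.045)&(c[:,2]<.058)]
a=np.array([np.cos(np.radians(73.05)),np.sin(np.radians(73.05))]); b=np.array([a[1],-a[0]])
d=(q[:,:2]-[.5284,.2176])*1000; s=d@a; w=d@b
for lo,hi in [(-130,-80),(-80,0),(0,80),(80,130)]:
    k=(s>lo)&(s<hi); 
    if k.sum()>20: print(lo,k.sum(),np.percentile(s[k],[.5,99.5]).round(1),np.percentile(w[k],[.5,99.5]).round(1),np.median(q[k,2]).round(4))
p=shot("top"); tops(p,.24,.30,20)
E
```

```text
pos [0.5053 0.1399 0.3896] tilt 0.02 yang -107.07 shift [-0.0009 -0.0009  0.1419] roll -0.0022 alt 3.139 q6 1.997
-130 1989 [-124.5  -94.3] [-39.6  39.8] 0.0517
-80 2982 [-64.8 -18.5] [-39.5  39.6] 0.0516
0 2508 [18.6 57.2] [-39.4  39.7] 0.0516
80 1740 [102.  125.5] [-39.5  39.7] 0.0515
[206 208  11  17  74] c [520.7 124.3] size [29.4  8.1] ang 34.1 z 0.256 [10. 77. 89.]
[217 222  11   7  36] c [505.3 102.6] size [ 9.  19.6] ang 14.0 z 0.274 [27. 31. 32.]
```

View pics/w2.png

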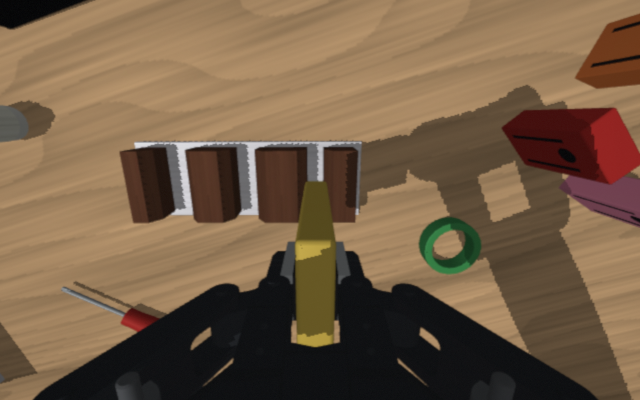

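The yellow packer is in hand and centred over the narrow slot, at (316,185). The gauge position from the wrist view agrees with the earlier fit. Descending into the slot.

apply_moves(plan=[[0.0,-0.001,-0.001,0.03,-0.002],[0.0,-0.001,-0.001,0.06,-0.002],[0.0,-0.001,-0.001,0.085,-0.002],[0.0,-0.001,-0.001,0.095,-0.002],[0.0,-0.001,-0.001,0.1,-0.002],[0.0,-0.001,-0.001,0.105,-0.002],[0.0,-0.001,-0.001,0.11,-0.002],[0.0,-0.001,-0.001,0.115,-0.002],[0.0,-0.001,-0.001,0.115,-0.002]])

```text
t: 5.67
tool_pos: [0.5043, 0.1422, 0.275]
tool_rot: [-3.108, 0.461, -0.001]
contact_force: [0.1, -0.9, -0.9]
opening: 0.0154
grip_force: 39.6
```

```bash
python3 -c "
from h import *
o=telemetry.get_obs();print(o['contact_force'].round(1),o['wrist_torque'].round(2))
go(.5048,.1415,.0945,73.05)"
```

```text
[ 0.1 -0.9 -0.9] [-0.22  0.01  0.06]
pos [0.5043 0.1422 0.275 ] tilt 0.05 yang -106.86 shift [0.0007 0.0005 0.0258] roll 0.0015 alt -3.14 q6 1.998
```

apply_moves(plan=[[0.0,0,0,0.006,0],[0.0,0,0,0.012,0],[0.0,0,0,0.017,0],[0.0,0,0,0.021,0],[0.0,0,0,0.024,0],[0.0,0,0,0.024,0],[0.0,0,0,0.024,0]])

```text
t: 6.25
tool_pos: [0.5039, 0.1423, 0.2503]
tool_rot: [3.108, -0.46, -0.001]
contact_force: [-0.6, -1.9, -0.7]
opening: 0.0157
grip_force: 39.7
```

apply_moves(plan=[[0.05,0,0,0,0],[0.05,0,0,0,0],[0.05,0,0,0,0],[0.05,0,0,0,0],[0.05,0,0,0,0],[0.05,0,0,-0.02,0],[0.05,0,0,-0.06,0],[0.05,0,0,-0.1,0],[0.05,0,0,-0.14,0],[0.07,0,0,-0.16,0],[0.07,0,0,-0.16,0]])

```text
t: 7.17
tool_pos: [0.5051, 0.1425, 0.4183]
tool_rot: [-3.104, 0.46, -0.019]
contact_force: [0.1, -1.0, 0.5]
opening: 0.0697
grip_force: 0.0
```

```bash
python3 - <<'E'
from h import *
p=shot("top"); tops(p,.1,.13)
go(.479,-.1145,.26,113.6)
E
```

```text
[ 535   17  105  114 1235] c [ 754.8 -518.4] size [287.3 142.3] ang 40.2 z 0.115 [ 50.  76. 103.]
[333  96  19  30 259] c [733.9 -91.7] size [60.3 16.4] ang 24.9 z 0.109 [123. 121. 122.]
[396 126  32   9 280] c [ 693.8 -227.6] size [60.3 16.6] ang 88.7 z 0.109 [  6. 111. 199.]
[386 190  32  34 529] c [ 543.  -205.2] size [32.4 60.3] ang 50.9 z 0.109 [  1. 116. 206.]
[439 201  19  33 421] c [ 522.7 -293. ] size [24.9 60.1] ang 75.9 z 0.109 [173.  90.  28.]
[219 213  12  13 101] c [521.1 137.3] size [16.9 20.3] ang 72.1 z 0.116 [  2. 155. 178.]
[342 224  27  34 522] c [ 478.2 -114.2] size [59.8 32. ] ang 23.4 z 0.109 [ 14.  24. 153.]
[374 269  33  35 550] c [ 391.7 -180.2] size [60.4 32.1] ang 41.2 z 0.109 [156. 128. 206.]
pos [0.5046 0.1424 0.4148] tilt 0.43 yang -106.85 shift [ 0.05    0.2533 -0.0004] roll -0.7061 alt 2.436 q6 1.998
```

apply_moves(plan=[[0.06,0.05,0.253,0,-0.706],[0.06,0.05,0.253,0,-0.706],[0.06,0.05,0.253,0,-0.706],[0.06,0.05,0.253,0,-0.706],[0.06,0.05,0.253,0,-0.706],[0.06,0.05,0.253,0,-0.706],[0.06,0.05,0.253,0,-0.706],[0.06,0.05,0.253,0,-0.706],[0.06,0.05,0.253,0,-0.706],[0.06,0.05,0.253,0,-0.706],[0.06,0.05,0.253,0,-0.706],[0.06,0.05,0.253,0,-0.706]])

```text
t: 8.22
tool_pos: [0.4786, -0.1131, 0.4101]
tool_rot: [-3.074, -0.645, 0.001]
contact_force: [0.6, -0.7, -0.5]
opening: 0.0597
grip_force: 0.0
```

```bash
python3 - <<'E'
from h import *
go(.4785,-.1142,.085,113.5)
p=shot("wrist"); cv2.imwrite("pics/w3.png",p["img"]); tops(p)
p=shot("top"); tops(p,.112,.13)
E
```

```text
pos [ 0.4786 -0.1131  0.4101] tilt 0.06 yang -66.3 shift [-0.0005  0.0011  0.1704] roll 0.0035 alt -3.138 q6 0.773
[ 508    0   78   47 2002] c [ 692.9 -227.3] size [60.4 17.3] ang 88.7 z 0.11 [ 37.  76. 146.]
[  15   14   66   76 2766] c [502.1 143.1] size [18.2 60.5] ang 72.7 z 0.117 [ 45. 104. 120.]
[ 395  145   73   57 2295] c [ 542.6 -205.1] size [32.7 60.3] ang 50.4 z 0.11 [ 47.  93. 176.]
[ 300  166   34   61 2014] c [ 478.  -114.3] size [59.8 31.9] ang 23.3 z 0.11 [ 34.  37. 137.]
[ 465  197   64   59 1681] c [ 522.4 -292.7] size [25.3 60. ] ang 75.4 z 0.11 [120.  58.  31.]
[ 318  262   44   57 1581] c [ 391.4 -180.2] size [61.2 32.1] ang 41.1 z 0.11 [100.  83. 141.]
[538  16 102 114 750] c [ 757.1 -513.8] size [281.4 137.5] ang 38.7 z 0.121 [ 49.  75. 102.]
[213 213  17  32 269] c [502.  143.1] size [16.7 59.9] ang 73.2 z 0.117 [  2. 170. 193.]
```

View pics/w3.png

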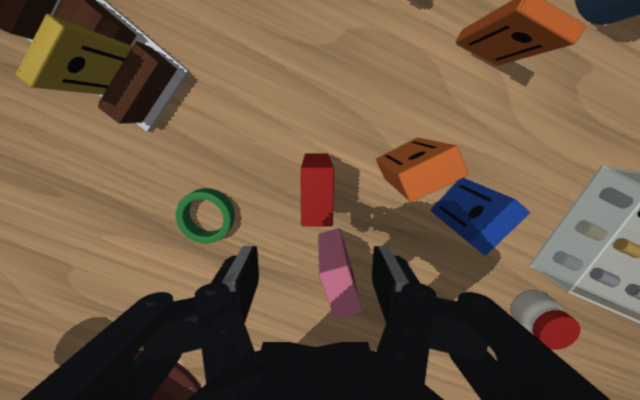

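The wrist view shows yellow standing fully down in the narrow slot at (75,60), and red under the tool at (317,195). Pink is clear of the finger line. Descending on red.

apply_moves(plan=[[0.06,0,0.001,0.04,0.003],[0.06,0,0.001,0.08,0.003],[0.06,0,0.001,0.12,0.003],[0.06,0,0.001,0.15,0.003],[0.06,0,0.001,0.17,0.003],[0.06,0,0.001,0.17,0.003],[0.06,0,0.001,0.17,0.003],[0.06,0,0.001,0.17,0.003]])

```text
t: 8.98
tool_pos: [0.4798, -0.1152, 0.2425]
tool_rot: [3.074, 0.638, 0.004]
contact_force: [-0.1, -0.0, 1.6]
opening: 0.0597
grip_force: 0.0
```

apply_moves(plan=[[0.0,0,0,0,0],[0.0,0,0,0,0],[0.0,0,0,0,0],[0.0,0,0,0,0],[0.0,0,0,0,0],[0.0,0,0,0,0],[0.0,0,0,0,0],[0.0,0,0,0,0],[0.0,0,0,-0.03,0],[0.0,0,0,-0.07,0],[0.0,0,0,-0.11,0],[0.0,0,0,-0.17,0]])

```text
t: 9.98
tool_pos: [0.4782, -0.1151, 0.3928]
tool_rot: [-3.075, -0.637, 0.003]
contact_force: [1.2, 0.1, -2.2]
opening: 0.0318
grip_force: 43.7
```

```bash
python3 - <<'E'
from h import *
go(.5516,.2945,.26,73.05)
E
```

```text
pos [ 0.4782 -0.1151  0.3928] tilt 0.14 yang -66.58 shift [ 0.2301 -0.3467 -0.0218] roll 0.7045 alt -2.437 q6 0.775
```

apply_moves(plan=[[0.0,0,0,-0.022,0],[0.0,0.23,-0.347,-0.022,0.7],[0.0,0.23,-0.347,-0.022,0.7],[0.0,0.23,-0.347,-0.022,0.7],[0.0,0.23,-0.347,-0.022,0.7],[0.0,0.23,-0.347,-0.022,0.7],[0.0,0.23,-0.347,-0.022,0.7],[0.0,0.23,-0.347,-0.022,0.7],[0.0,0.23,-0.347,-0.022,0.7],[0.0,0.23,-0.347,-0.022,0.7],[0.0,0.23,-0.347,-0.022,0.7],[0.0,0.23,-0.347,-0.022,0.7]])

```text
t: 10.98
tool_pos: [0.5516, 0.2976, 0.4134]
tool_rot: [-3.108, 0.453, 0.002]
contact_force: [0.6, -0.4, -2.1]
opening: 0.0316
grip_force: 43.6
```

apply_moves(plan=[[0.0,0,0,0,0],[0.0,0,0,0,0]])

```text
t: 11.15
tool_pos: [0.5517, 0.296, 0.4132]
tool_rot: [3.108, -0.451, -0.002]
contact_force: [0.3, -1.0, -2.6]
opening: 0.0317
grip_force: 43.5
```

```bash
python3 - <<'E'
from h import *
go(.5516,.2945,.26,73.05)
E
```

```text
pos [0.5517 0.296  0.4132] tilt 0.12 yang -106.53 shift [ 0.0003  0.0015 -0.0015] roll 0.0073 alt -3.134 q6 2.233
```

apply_moves(plan=[[0.0,0,0.001,0.03,0.007],[0.0,0,0.001,0.06,0.007],[0.0,0,0.001,0.09,0.007],[0.0,0,0.001,0.11,0.007],[0.0,0,0.001,0.12,0.007],[0.0,0,0.001,0.125,0.007],[0.0,0,0.001,0.13,0.007],[0.0,0,0.001,0.135,0.007],[0.0,0,0.001,0.135,0.007]])

```text
t: 11.9
tool_pos: [0.5521, 0.2935, 0.2801]
tool_rot: [-3.106, 0.467, -0.002]
contact_force: [-0.1, -0.5, -3.0]
opening: 0.0313
grip_force: 43.5
```

```bash
python3 -c "
from h import *
go(.5516,.2945,.0963,73.05)"
```

```text
pos [0.5521 0.2935 0.2801] tilt 0.08 yang -107.11 shift [-0.0008 -0.0008  0.0291] roll -0.0027 alt 3.139 q6 2.239
```

apply_moves(plan=[[0.0,0,0,0.006,0],[0.0,0,0,0.012,0],[0.0,0,0,0.018,0],[0.0,0,0,0.023,0],[0.0,0,0,0.027,0],[0.0,0,0,0.029,0],[0.0,0,0,0.029,0],[0.0,0,0,0.029,0]])

```text
t: 12.57
tool_pos: [0.5518, 0.2939, 0.251]
tool_rot: [-3.106, 0.466, 0.0]
contact_force: [-2.3, 0.4, 2.3]
opening: 0.0317
grip_force: 44.0
```

Contact force has turned up slightly, from -3 to +2 N, so red is on the floor. Releasing and backing off.

apply_moves(plan=[[0.06,0,0,0,0],[0.06,0,0,0,0],[0.06,0,0,0,0],[0.06,0,0,0,0],[0.06,0,0,0,0],[0.06,0,0,-0.02,0],[0.06,0,0,-0.06,0],[0.06,0,0,-0.1,0],[0.06,0,0,-0.14,0],[0.06,-0.1,0,-0.18,0],[0.06,-0.15,0,-0.18,0],[0.06,-0.15,0,-0.18,0]])

```text
t: 13.57
tool_pos: [0.4362, 0.3289, 0.4257]
tool_rot: [-3.104, 0.469, -0.003]
contact_force: [-0.4, 1.4, -0.3]
opening: 0.0596
grip_force: 0.0
```

```bash
python3 - <<'E'
from h import *
for n in ["wrist","top"]:
    p=shot(n); cv2.imwrite(f"pics/end_{n}.png",p["img"]); print(n); tops(p,.1,.13)
y=np.radians(-16.95); 
print(telemetry.get_obs()["tool_pos"])
E
```

```text
wrist
[ 295   26   38   76 2752] c [549.5 296.5] size [32.  59.5] ang 73.1 z 0.118 [ 34.  37. 136.]
[ 473   26   40   76 2065] c [502.2 144.2] size [18.  60.1] ang 71.9 z 0.117 [ 48. 114. 133.]
[   0  271   53  104 2746] c [389.9 703.3] size [ 39.6 118.3] ang 69.8 z 0.116 [85. 84. 84.]
[610 384  30  16 274] c [61.4 25.3] size [ 6.2 39.5] ang 21.1 z 0.105 [18. 20. 39.]
top
[ 535   16  105  115 1235] c [ 754.9 -518.3] size [287.3 142.5] ang 40.2 z 0.115 [45. 69. 95.]
[333  96  19  31 256] c [733.8 -91.8] size [60.9 16.2] ang 24.5 z 0.109 [114. 112. 112.]
[396 126  32   9 283] c [ 693.5 -227.7] size [60.7 16.2] ang 88.7 z 0.109 [  5. 102. 187.]
[132 188  27  34 590] c [549.8 295.9] size [33.3 60. ] ang 72.3 z 0.116 [ 29.  38. 159.]
[386 190  32  34 532] c [ 542.7 -205.1] size [32.3 60.2] ang 51.2 z 0.109 [  1. 107. 194.]
[439 201  19  33 420] c [ 522.5 -292.8] size [24.4 59.9] ang 76.2 z 0.109 [162.  82.  24.]
[213 213  18  32 314] c [502.1 143.1] size [16.4 59.9] ang 73.5 z 0.116 [  2. 149. 171.]
[374 269  33  35 552] c [ 391.6 -180.2] size [60.5 31.9] ang 41.2 z 0.109 [145. 118. 194.]
[0.4334573  0.33025905 0.42628235]
```

View pics/end_wrist.png

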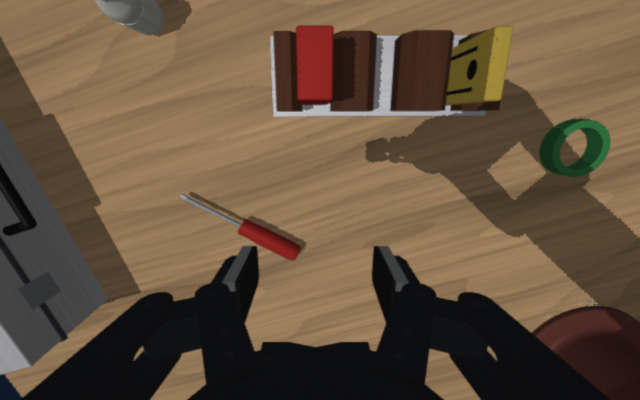

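Both are seated: red at (315,65) in the widest slot, yellow at (478,65) in the narrowest, with tops at about 0.117 m and within 4 mm of centre. Blue has not moved.

```bash
python3 -c "
from station import ctrl
print(ctrl.finish_job())"
```

```text
the job is handed in; nothing more can be done
None
```

I handed the job in at about 14 s: yellow stands fully down in the narrowest slot and red in the widest, both released and within 4 mm of mid-slot on the last camera check, and blue has not moved.

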